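Unstack the toiletry containers onto their trays

ROBOT

A 7-joint arm with a two-finger parallel gripper is mounted at the origin on the work surface. World frame = base frame: x ahead of the robot, y to its left, z up, the work surface at z = 0. Lengths are in m, angles in rad, forces in N, time in s.
With the tool pointing down it reaches from about 0.4 to 0.875 m from the base axis. Payload 4.4 kg.
Tool frame: the origin (TCP) lies at the very end of the fingers, on their centre line; the grasp point (between the pads) lies 19 mm behind it; z points along the fingers, y is the line along which they close (so a half turn about z gives the same grasp; the last joint's range is limited). The gripper opens to 85 mm and grips with 20 to 120 N. Pads are 22 mm wide; open, the fingers measure 114 mm over their backs; the gripper's body (76 mm by 85 mm) begins 54 mm behind the grasp point. The pads swing forward as they close: fully open they stand 13 mm farther back than shut.
Start: joints at [1.184, 0.628, 0.038, 1.517, -0.027, 0.996, -0.02], TCP at [0.205, -0.617, 0.196] pointing down, gripper open.
Joint ranges: [-3.06, 3.06], [-0.37, 2.12], [-1.25, 1.32], [0.18, 2.47], [-1.1, 4.24], [0.23, 1.98], [-2.94, 2.94]. Speed limits (rad/s): [2.57, 2.57, 3.14, 3.14, 3.14, 3.14, 3.14].

INTERFACE

Orientations are given as a rotation vector (axis times angle).
In Python, from bench import ctrl gives the robot as it stands. The module is installed in compiled form; this text tells all that it offers. Calls block until the motion is done:
- ctrl.reach(position, orientation): joint-space move of the TCP to a pose.
- ctrl.line_to(position, v=0.15, frame=None, guard=None): straight line of the TCP; frame=None keeps the orientation; v is the mean speed in m/s. With guard (N) it stops when the force on the tool has changed by that much, and returns True; else False.
- ctrl.move_joints(angles): joint-space move.
- ctrl.move_gripper(opening, newtons=None): finger opening in m; newtons is the grip in N (None keeps the last); returns when the fingers have stopped.
- ctrl.dwell(seconds).
- ctrl.solve_ik(position, orientation): joint angles nearest the present ones, or None.
- ctrl.sense(): the state.
- ctrl.grab_frame(name): name is "side" or "top"; returns the picture (480x640x3 uint8, blue, green, red); there is no depth.
- ctrl.camera_info(name): a dict with "fovy" (degrees; the focal length in pixels is half the picture's height over the tangent of half this angle, whatever the lens; pixels are square), "cx", "cy" (the principal point, pixels), "k1" (the pictures are not rectified: a ray, as slopes to the right and down, at radius r is drawn at 1 + k1 r^2 times it, then the intrinsics apply), "extrinsics" (4x4, takes a point from camera to world coordinates). Camera axes: x right, y down, z forward; pixel columns grow to the right and rows downward; lengths in m; the calibration is good to about 2 mm. A picture is of the moment at which its call begins. camera_info takes no time and is no camera call.
A pose or a line that the arm cannot do raises ctrl.Unreachable and nothing moves.
- ctrl.finish_job(): hands the job in; it is judged then, once.
The state is a dict: "t": time; "qpos": joint angles; "qvel": joint speeds; "joint_efforts": joint torques, N m; "position": TCP position; "eef_rot": TCP orientation; "wrist_force": force on the tool from outside, world axes, zero at the start; "moment": the same for the moment, N m; "gripper_width": finger opening in m; "grip_force": force on a finger pad.
Only numpy, scipy, OpenCV 4.12 (cv2) and the standard library are available. Lean on these libraries where they do the work, as an engineer would, in place of code of your own. Each camera call takes 0.05 s, during which the arm holds its last target. There are 200 camera calls.

TASK

At this grooming station the five toiletry containers have been piled into two stacks. Take the stacks apart and set each container on the wooden tray or dish that has its own outline and size, flat on the bottom inside the rim. Keep every container upright and set it down rather than letting it drop.

Things in the scene. Friction and masses are not known exactly. Their poses are not given: they have to be found in the camera images.
- cotton_box: loose cotton-pad box, closed, plain grey, oblong 110 x 62 mm, 42 mm high, about 0.2 kg. Origin at the centre of its underside, z up, x along its 110 mm length, y across its 62 mm width. Stands on the table at the bottom of one of the two stacks.
- square_tin: loose closed metal tin, square 66 x 66 mm, 42 mm high, about 0.18 kg. Origin at the centre of its underside, z up, x and y along its sides. Stands on the table at the bottom of the other stack.
- cream_jar: loose round jar with a black lid, a plain cylinder 54 mm in diameter, 36 mm high, about 0.14 kg. Origin at the centre of its underside, z up. At the start it stands on the cotton box or on the tin (changes from start to start).
- soap_case: loose closed soap case, black, small oblong 60 x 38 mm, 36 mm high, about 0.08 kg. Origin at the centre of its underside, z up, x along its 60 mm length, y across its 38 mm width. At the start it stands on whichever of the cotton box and the tin does not carry the jar, turned any way.
- balm_pot: loose small round white balm pot, a cylinder 32 mm in diameter, 44 mm high, about 0.05 kg. Origin at the centre of its underside, z up. At the start it is the top of a stack of three, on the jar or on the soap case.
- long_tray: fixed wooden tray, the largest oblong one: inside 128 x 80 mm, floor 4 mm thick, rim 5 mm wide whose top is 8 mm above the table. Origin at the centre of its underside, z up, x along its length, y across. For the cotton box.
- square_tray: fixed wooden tray, the square one: inside 84 x 84 mm, floor 4 mm thick, rim 5 mm wide and 8 mm high. Origin at the centre of its underside, z up, x and y along its sides. For the square tin.
- short_tray: fixed wooden tray, the small oblong one: inside 78 x 56 mm, floor 4 mm thick, rim 5 mm wide and 8 mm high. Origin at the centre of its underside, z up, x along its length, y across. For the soap case.
- wide_dish: fixed round wooden dish, the larger one: inside 74 mm in diameter, floor 4 mm thick, rim 5 mm wide and 8 mm high. Origin at the centre of its underside, z up. For the jar.
- narrow_dish: fixed round wooden dish, the smaller one: inside 52 mm in diameter, floor 4 mm thick, rim 5 mm wide and 8 mm high. Origin at the centre of its underside, z up. For the balm pot.
Not all that is in view belongs to the job. Leave any blue or yellow look-alike of the soap_case alone.

How it is judged:
At the end, for the whole second after the job is handed in: Each container upright (0.08 rad) and at rest on the floor of its own tray (underside 1 to 6.5 mm above the tray's), centred within 15 mm: cotton box on long tray, tin on square tray, soap case on short tray, jar on wide dish, balm pot on narrow dish (horizontal distance between cotton_box and long_tray below 0.015 m and z of cotton_box in the frame of long_tray between 0.001 and 0.0065 m and angle between each of cotton_box, square_tin, cream_jar, soap_case, balm_pot's own z axis and vertical below 0.08 rad and linear speed of each of cotton_box, square_tin, cream_jar, soap_case, balm_pot below 0.02 m/s and horizontal distance between square_tin and square_tray below 0.015 m and z of square_tin in the frame of square_tray between 0.001 and 0.0065 m and horizontal distance between cream_jar and wide_dish below 0.015 m and z of cream_jar in the frame of wide_dish between 0.001 and 0.0065 m and horizontal distance between soap_case and short_tray below 0.015 m and z of soap_case in the frame of short_tray between 0.001 and 0.0065 m and horizontal distance between balm_pot and narrow_dish below 0.015 m and z of balm_pot in the frame of narrow_dish between 0.001 and 0.0065 m); the robot touches nothing.
It fails at once if a container is tipped over (more than 0.6 rad from upright) (angle between any of cotton_box, square_tin, cream_jar, soap_case, balm_pot's own z axis and vertical above 0.6 rad).
It fails at once if a container is dropped (falls free of the fingers faster than 0.75 m/s, about 3 cm of fall) ((linear speed of cotton_box above 0.75 m/s and contact force between cotton_box and the fingers below 0.01 N) or (linear speed of square_tin above 0.75 m/s and contact force between square_tin and the fingers below 0.01 N) or (linear speed of cream_jar above 0.75 m/s and contact force between cream_jar and the fingers below 0.01 N) or (linear speed of soap_case above 0.75 m/s and contact force between soap_case and the fingers below 0.01 N) or (linear speed of balm_pot above 0.75 m/s and contact force between balm_pot and the fingers below 0.01 N)).
It also fails if it takes over 136 s, if anything falls off the work surface, if the arm or the gripper's body presses on something with over 40 N, if the wrist force passes 120 N, or if a joint passes its speed limit or range.

## Working session

There is one attempt and no reset: what is moved stays moved. The work goes in short steps, each a Python script; the robot and the scene stay as the last script left them, time stands still between calls to the robot, and variables do not carry over. Pictures are saved under pics/ and viewed, at most 14 in all, crops included, and the job is handed in when it is done.

```bash
mkdir -p pics; python3 - <<'E'
from bench import ctrl
import cv2,numpy as np
for n in("side","top"):
    cv2.imwrite(f"pics/{n}0.png",ctrl.grab_frame(n)); c=ctrl.camera_info(n)
    print(n,c["fovy"],c["cx"],c["cy"],c["k1"]);print(np.round(c["extrinsics"],4))
s=ctrl.sense();print(s["t"],s["position"],s["eef_rot"],s["gripper_width"])
E
```

```text
side 51.63971866372634 322.09807906440784 238.52789281263972 -0.07850589177251181
[[-0.7836 -0.45    0.4283  0.0609]
 [-0.621   0.5864 -0.52    0.5511]
 [-0.0172 -0.6735 -0.739   0.8177]
 [ 0.      0.      0.      1.    ]]
top 55.687800216045524 320.72633554363085 248.0905850237713 -0.09375301751503343
[[-0.0062 -0.9944  0.1059  0.4101]
 [-0.9999  0.007   0.0072 -0.0046]
 [-0.0079 -0.1059 -0.9943  1.0114]
 [ 0.      0.      0.      1.    ]]
0.1 [ 0.20480235 -0.61624126  0.19537467] [-3.09957276e+00 -5.01455362e-01  4.31204287e-04] 0.08510171412049947
```

View pics/top0.png

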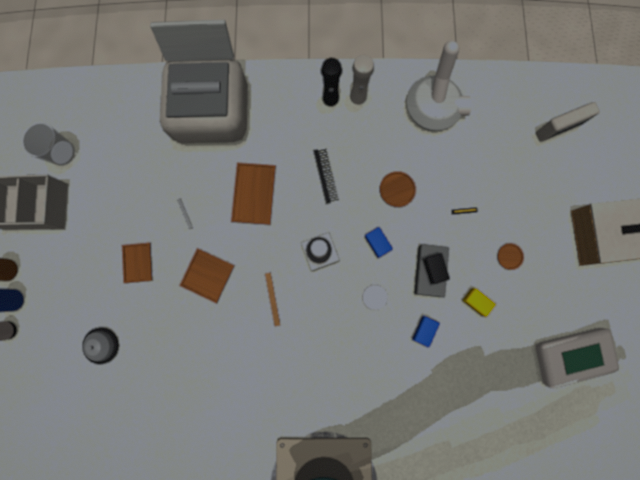

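View pics/side0.png

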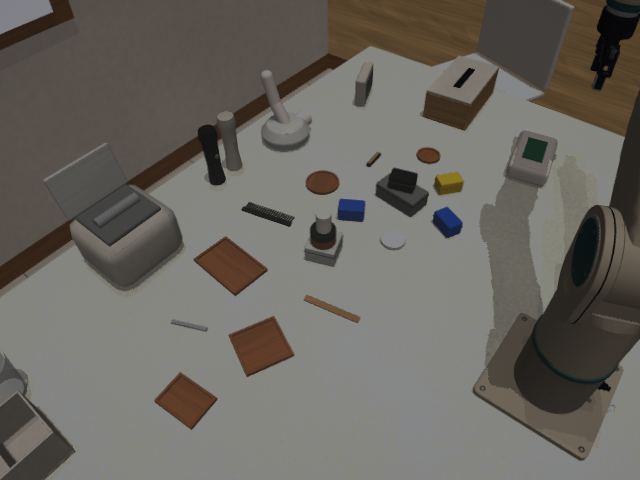

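The top view shows the trays and dishes: long (254,194), square (208,275), short (138,263), wide dish (398,189) and narrow dish (510,256). The tin, jar and balm stack is at (320,252). The box and soap stack is at (433,270), and the blue and yellow cases are decoys.

```bash
cat > h.py <<'E'
from bench import ctrl
import cv2,numpy as np
from scipy.spatial.transform import Rotation as R
def K(n):
    c=ctrl.camera_info(n);f=240/np.tan(np.radians(c["fovy"]/2))
    return np.array([[f,0,c["cx"]],[0,f,c["cy"]],[0,0,1]]),np.array([c["k1"],0,0,0,0]),c["extrinsics"]
def plane(n,px,z):
    k,d,T=K(n)
    u=cv2.undistortPoints(np.float64(px).reshape(-1,1,2),k,d).reshape(-1,2)
    r=np.c_[u,np.ones(len(u))]@T[:3,:3].T
    return (T[:3,3]+r*((z-T[2,3])/r[:,2])[:,None])[:,:2]
def rect(p):
    (x,y),(w,h),a=cv2.minAreaRect(np.float32(p)*1000)
    if w<h:w,h,a=h,w,a+90
    return np.round([x,y,w,h],1),round((a+90)%180-90,1)   # mm, angle of long side deg
def blobs(m,amin=100):
    c,_=cv2.findContours(m.astype(np.uint8),cv2.RETR_EXTERNAL,cv2.CHAIN_APPROX_NONE)
    return [q.reshape(-1,2) for q in c if cv2.contourArea(q)>amin]
E
python3 - <<'E'
from h import *
for n in("top","side"):
    im=cv2.imread(f"pics/{n}0.png");hsv=cv2.cvtColor(im,cv2.COLOR_BGR2HSV)
    m=(hsv[...,0]<14)&(hsv[...,1]>110)&(hsv[...,2]>50)
    for b in blobs(m,250):
        p=plane(n,b,.008)
        if np.linalg.norm(p.mean(0))<.9: print(n,b.mean(0).round(),*rect(p),np.round(cv2.minEnclosingCircle(np.float32(p)*1000)[1]*2))
t=cv2.imread("pics/top0.png")[215:315,285:465];s=cv2.imread("pics/side0.png")[160:280,290:450]
def up(i,g):return cv2.resize(cv2.convertScaleAbs(i,alpha=g),None,fx=4.4,fy=4.4,interpolation=cv2.INTER_CUBIC)
cv2.imwrite("pics/tc.png",up(t,1.3));cv2.imwrite("pics/sc.png",up(s,1.3))
E
```

```text
top [207. 275.] [458.1 257.5  90.7  89.7] 65.3 123.0
top [510. 256.] [ 496.1 -422.6   55.7   54.6] 87.3 58.0
top [137. 263.] [487.3 418.5  83.8  63.4] 4.9 102.0
top [397. 189.] [ 650.8 -171.    77.2   76.8] -45.6 79.0
top [253. 193.] [643.6 154.8 134.2  85.5] -4.6 157.0
side [186. 400.] [484.6 421.3  88.7  65.3] 4.8 106.0
side [260. 346.] [455.  260.6  96.   92.3] -24.9 129.0
side [230. 264.] [641.8 157.7 138.4  89.7] -4.7 160.0
side [322. 182.] [ 648.4 -168.3   80.2   79.5] 11.3 84.0
```

View pics/tc.png

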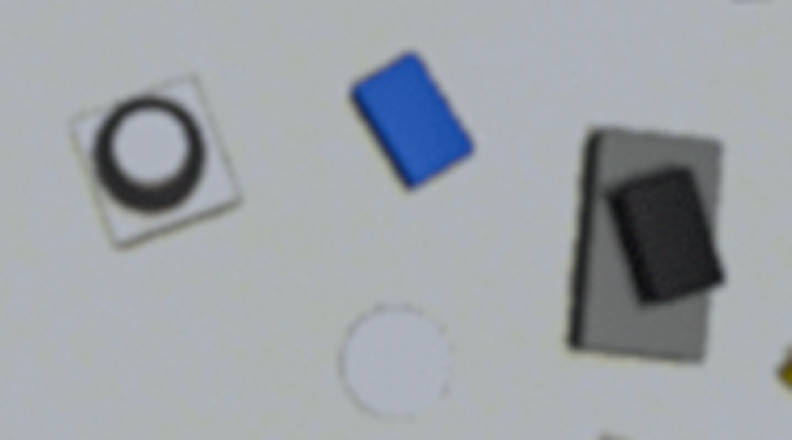

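View pics/sc.png

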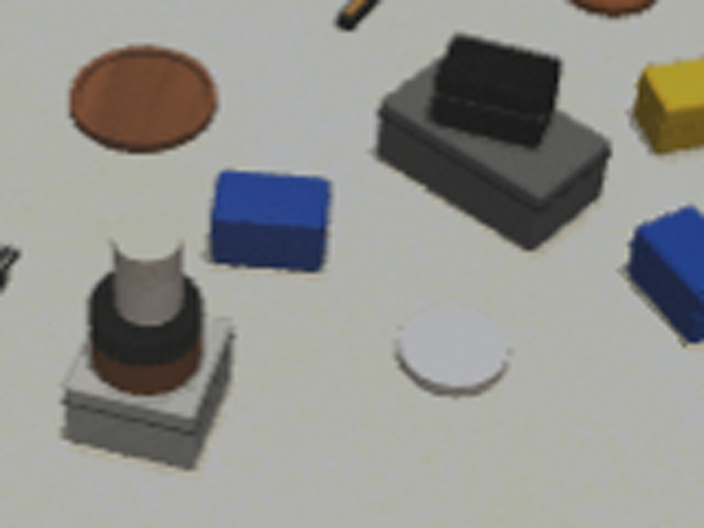

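The tray sizes match and the two views agree within 3 mm. Next I measure the containers from the corners visible in the crops.

```bash
python3 - <<'E'
from h import *
T=lambda p:np.array(p)/4.4+[285-.4,215-.4]
S=lambda p:np.array(p)/4.4+[290-.4,160-.4]
P=lambda n,p,z:(plane(n,p,z)*1000).round(1)
def show(l,p):
    print(l,"c",p.mean(0).round(1),"sides",np.linalg.norm(np.roll(p,-1,0)-p,axis=1).round(),"ang",[round(np.degrees(np.arctan2(*(q[::-1])))%180,1) for q in np.roll(p,-1,0)-p])
show("tin top",P("top",T([(70,122),(195,75),(242,203),(118,247)]),.042))
show("box top",P("top",T([(603,130),(722,142),(703,362),(585,350)]),.042))
show("box side",P("side",S([(382,105),(440,58),(610,150),(540,200)]),.042))
show("soap top",P("top",T([(612,190),(688,168),(724,280),(645,303)]),.078))
show("soap side",P("side",S([(455,35),(560,58),(550,108),(437,83)]),.078))
im=cv2.imread("pics/top0.png");g=cv2.cvtColor(im,cv2.COLOR_BGR2GRAY)
m=(g<95);m[:, :285]=0;m[:,350:]=0;m[:215]=0;m[315:]=0
b=max(blobs(m,50),key=len);p=plane("top",b,.078);c,r=cv2.minEnclosingCircle(np.float32(p)*1000);print("jar top",c,2*r)
m2=(g>120).astype(np.uint8);h=np.zeros_like(m2);cv2.fillPoly(h,[b.astype(np.int32)],1)
b2=max(blobs(m2*h,20),key=len);p=plane("top",b2,.122);c,r=cv2.minEnclosingCircle(np.float32(p)*1000);print("balm top",c,2*r)
print("jar side lid L/R mid",P("side",S([(90,300),(203,300)]),.07),"balm top side",P("side",S([(147,243)]),.122))
E
```

```text
tin top c [506.4   3.9] sides [65. 67. 64. 65.] ang [np.float64(110.4), np.float64(19.5), np.float64(109.2), np.float64(20.8)]
box top c [ 463.6 -238.1] sides [ 59. 108.  58. 108.] ang [np.float64(83.8), np.float64(173.1), np.float64(83.6), np.float64(173.8)]
box side c [ 462.1 -230.8] sides [ 52. 112.  56. 106.] ang [np.float64(86.2), np.float64(175.8), np.float64(80.4), np.float64(173.8)]
soap top c [ 466.4 -236.1] sides [38. 55. 39. 55.] ang [np.float64(105.5), np.float64(16.1), np.float64(105.4), np.float64(14.8)]
soap side c [ 463.2 -234.3] sides [56. 40. 59. 41.] ang [np.float64(18.2), np.float64(113.8), np.float64(18.5), np.float64(109.6)]
jar top (505.9197082519531, 7.409265995025635) 55.693450927734375
balm top (505.656005859375, 5.751796722412109) 29.40911865234375
jar side lid L/R mid [[533.   16.5]
 [490.6 -16.1]] balm top side [[502.3  10.5]]
```

```bash
cat >> h.py <<'E'
def best(x,y,z,a,free=False):
    q0=np.array(ctrl.sense()["qpos"]);c=[]
    for d in (range(0,360,30) if free else (0,180)):
        o=(R.from_euler("z",a+d,degrees=True)*R.from_euler("x",180,degrees=True)).as_rotvec()
        q=ctrl.solve_ik([x,y,z],o)
        if q is not None: c.append((np.abs(np.array(q)-q0).max(),tuple(o)))
    return np.array(min(c)[1])
def go(x,y,z,a,free=False): ctrl.reach([x,y,z],best(x,y,z,a,free))
def job(name,src,a,zb,off,dst,b,opening,width,N=35,free=False,H=.23):
    x,y=np.array(src)/1000;u,v=np.array(dst)/1000
    ctrl.move_gripper(opening)
    go(x,y,H,a,free)
    ctrl.line_to([x,y,zb+off+.04],v=.25)
    print(name,"down hit",ctrl.line_to([x,y,zb+off],v=.08,guard=12),end=" ")
    ctrl.move_gripper(max(width-.02,0),newtons=N)
    s=ctrl.sense();print("w",round(s["gripper_width"],4),"f",round(s["grip_force"],1),end=" ")
    if s["gripper_width"]<width-.006: print("MISSED");return False
    ctrl.line_to([x,y,zb+off+.02],v=.06); ctrl.line_to([x,y,H],v=.25)
    go(u,v,H,b,free)
    ctrl.line_to([u,v,off+.03],v=.25)
    print("w",round(ctrl.sense()["gripper_width"],4),"touch",ctrl.line_to([u,v,.0045+off],v=.04,guard=6),end=" ")
    s=ctrl.sense();print("z-off",(s["position"][2]-off).round(4),end=" ")
    ctrl.move_gripper(min(width+.018,.085)); ctrl.line_to([u,v,.12],v=.2); ctrl.line_to([u,v,H],v=.3)
    print("t",ctrl.sense()["t"]);return True
E
python3 - <<'E'
from h import *
s=ctrl.sense();p=s["position"];ctrl.line_to([p[0],p[1],.24],v=.2)
job("balm",(504.5,7),0,.086+0.0*1,.008,(495,-421),0,.07,.032,N=25,free=True) if False else job("balm",(504.5,7),0,.078,.008,(495,-421),0,.07,.032,N=25,free=True)
cv2.imwrite("pics/top1.png",ctrl.grab_frame("top"))
E
```

```text
balm down hit False w 0.0121 f 8.8 MISSED
```

View pics/top1.png

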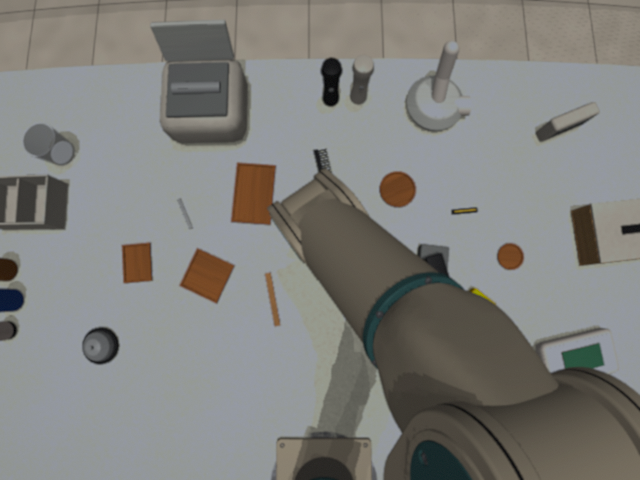

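The top view only shows the arm covering the tin stack, so I check the side view.

```bash
python3 - <<'E'
from h import *
i=ctrl.grab_frame("side")[130:280,240:440];cv2.imwrite("pics/s1.png",cv2.resize(i,None,fx=4,fy=4))
s=ctrl.sense();print(s["t"],s["position"],s["gripper_width"],s["grip_force"],s["eef_rot"])
E
```

```text
5.1333 [0.50378283 0.00368916 0.08755074] 0.012227545029397617 8.777695514727384 [ 0.81582987  3.03332063 -0.00905696]
```

View pics/s1.png

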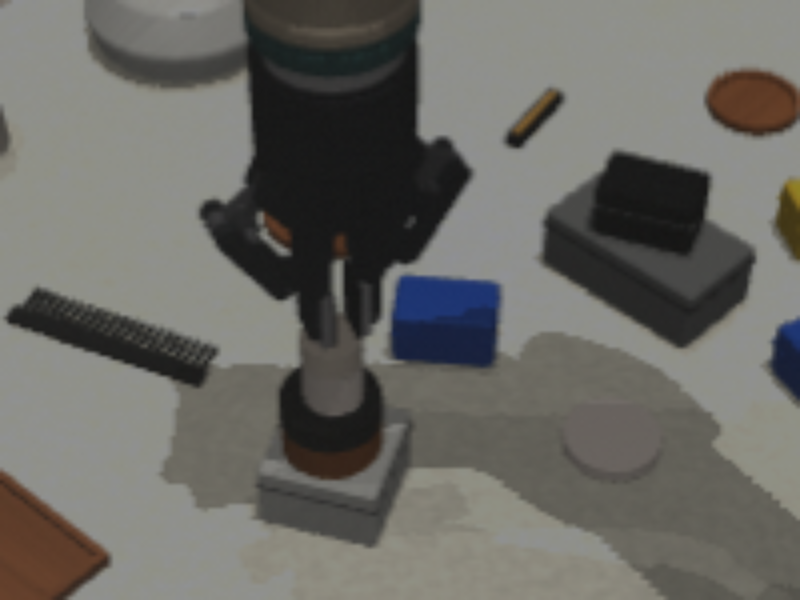

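```bash
python3 - <<'E'
from h import *
k,d,T=K("side");Ti=np.linalg.inv(T)
p=np.array([[.504,.0037,.0876],[.504,.0037,.122],[.505,.0065,.078],[.505,.0065,.122],[.506,.004,0]])
u=cv2.projectPoints(p,cv2.Rodrigues(Ti[:3,:3])[0],Ti[:3,3],k,d)[0].reshape(-1,2);print((u-[240,130])*4)
s=ctrl.sense();print(s["wrist_force"],s["qpos"])
E
```

```text
[[338.72322556 378.04230258]
 [337.802765   330.12096623]
 [334.07652866 393.26766811]
 [332.74602633 332.40582011]
 [337.63709491 488.54646745]]
[-4.68549108 -6.28041243 17.20406427] [ 0.29110288  0.63716006 -0.53454264  2.0124864   0.54496859  0.63687131
  0.43816323]
```

```bash
python3 - <<'E'
from h import *
i=ctrl.grab_frame("side")[175:255,285:365];i=cv2.resize(i,None,fx=7,fy=7,interpolation=cv2.INTER_CUBIC)
cv2.imwrite("pics/s2.png",(255*(i/255.)**.5).astype(np.uint8))
E
```

```text
(no output)
```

View pics/s2.png

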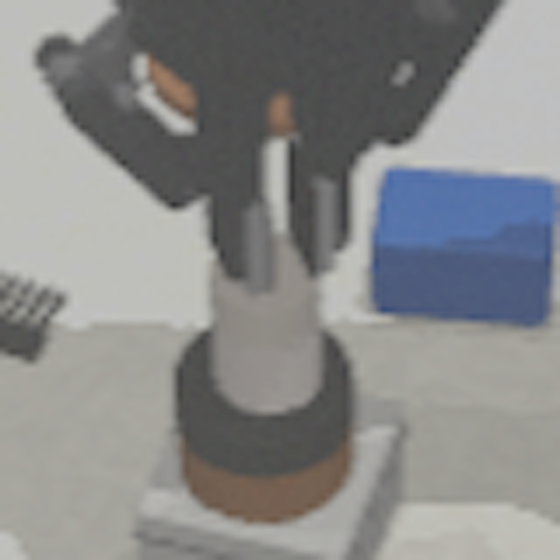

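```bash
python3 - <<'E'
from h import *
k,d,T=K("side");Ti=np.linalg.inv(T)
p=np.array([[.205,-.6165,z] for z in (.195,.183,.229)])
print(cv2.projectPoints(p,cv2.Rodrigues(Ti[:3,:3])[0],Ti[:3,3],k,d)[0].reshape(-1,2))
i=cv2.imread("pics/side0.png")[0:110,560:640];i=cv2.resize(i,None,fx=5,fy=5,interpolation=cv2.INTER_CUBIC)
cv2.imwrite("pics/s3.png",(255*(i/255.)**.5).astype(np.uint8))
s=ctrl.sense();print(s["wrist_force"],s["t"])
E
```

```text
[[587.35700794  97.93733169]
 [585.58862823 102.33847725]
 [592.47709207  85.13993818]]
[-5.18589635 -6.09779175 17.61862683] 5.1833
```

View pics/s3.png

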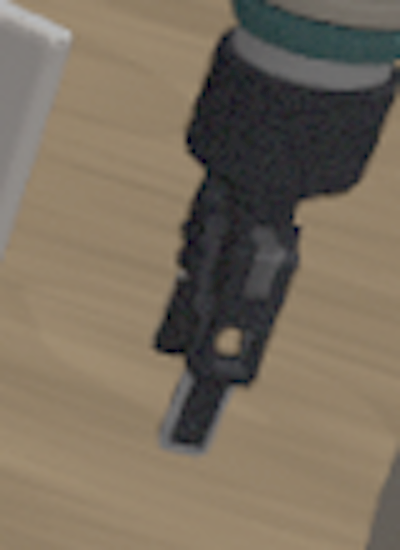

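The open fingertips show about 33 mm higher than the reported TCP, and the fingers closed on top of the pot instead of around it. I check this by lifting off and touching bare table with the gripper shut.

```bash
python3 - <<'E'
from h import *
p=ctrl.sense()["position"];ctrl.line_to([p[0],p[1],p[2]+.06],v=.06);ctrl.move_gripper(0.0)
cv2.imwrite("pics/s4.png",cv2.resize(ctrl.grab_frame("side")[130:280,240:440],None,fx=4,fy=4))
ctrl.line_to([.5,.007,.2],v=.2)
go(.42,.05,.1,0,True);print(ctrl.line_to([.42,.05,.01],v=.1,guard=5),ctrl.line_to([.42,.05,-.045],v=.03,guard=5))
s=ctrl.sense();print(s["position"],s["gripper_width"],s["wrist_force"],s["t"])
ctrl.line_to([.42,.05,.2],v=.2)
E
```

```text
False True
[ 0.41973514  0.0499332  -0.03504596] 0.00014218575824450142 [-1.12404616 -0.49378351  9.27025837] 10.1
```

View pics/s4.png

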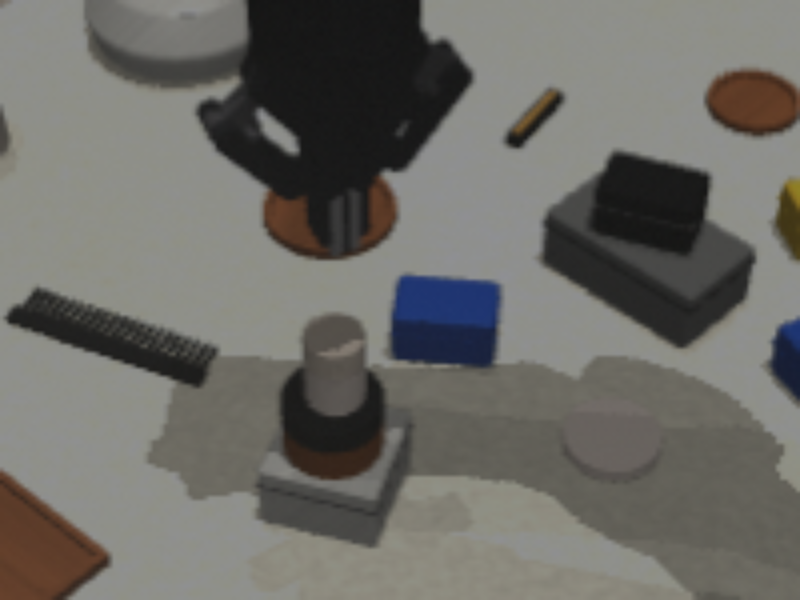

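This shows the stack undisturbed, with the balm top at crop (333,335). The table touch puts the reported z 34.5 mm below the true tip height, so I apply that correction.

```bash
sed -i 's/^def job/ZO=-.0345\ndef job/; s/zb+off/zb+off+ZO/g; s/off+\.03\]/off+ZO+.03]/; s/\.0045+off\]/.0045+off+ZO]/; s/\[2\]-off)/[2]-off-ZO)/' h.py; grep -n ZO h.py
python3 - <<'E'
from h import *
job("balm",(504.5,7),0,.078,.008,(495,-421),0,.07,.032,N=25,free=True)
cv2.imwrite("pics/top2.png",ctrl.grab_frame("top"));cv2.imwrite("pics/side2.png",ctrl.grab_frame("side"))
E
```

```text
27:ZO=-.0345
32:    ctrl.line_to([x,y,zb+off+ZO+.04],v=.25)
33:    print(name,"down hit",ctrl.line_to([x,y,zb+off+ZO],v=.08,guard=12),end=" ")
37:    ctrl.line_to([x,y,zb+off+ZO+.02],v=.06); ctrl.line_to([x,y,H],v=.25)
39:    ctrl.line_to([u,v,off+ZO+.03],v=.25)
40:    print("w",round(ctrl.sense()["gripper_width"],4),"touch",ctrl.line_to([u,v,.0045+off+ZO],v=.04,guard=6),end=" ")
41:    s=ctrl.sense();print("z-off",(s["position"][2]-off-ZO).round(4),end=" ")
balm down hit False w 0.0314 f 24.7 w 0.0316 touch True z-off 0.0045 t 20.575
```

View pics/side2.png

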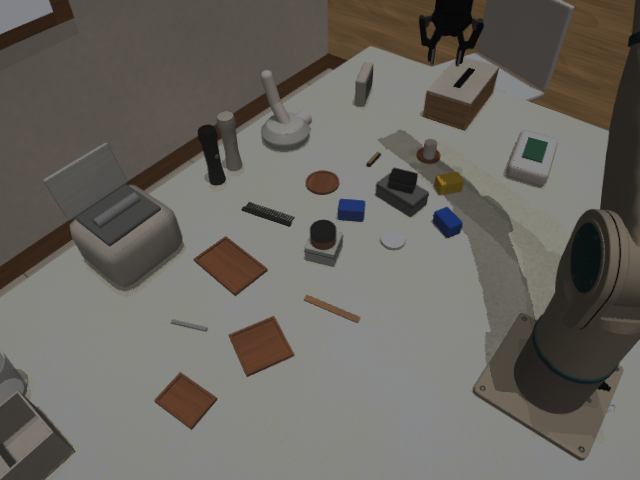

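The balm stands in the narrow dish at (430,150), so I move on to the jar and then the soap case.

```bash
python3 - <<'E'
from h import *
ok=job("jar",(505.5,6.5),0,.042,.004,(649.5,-169.5),0,.085,.054,N=35,free=True)
ok=ok and job("soap",(465,-235.5),16.5,.042,.005,(486,420),4.9,.07,.038,N=30)
cv2.imwrite("pics/top3.png",ctrl.grab_frame("top"));cv2.imwrite("pics/side3.png",ctrl.grab_frame("side"))
E
```

```text
jar down hit False w 0.053 f 36.4 w 0.053 touch True z-off 0.0048 t 30.3583
soap down hit False w 0.0377 f 31.4 w 0.0375 touch True z-off 0.0045 t 40.45
```

View pics/top3.png

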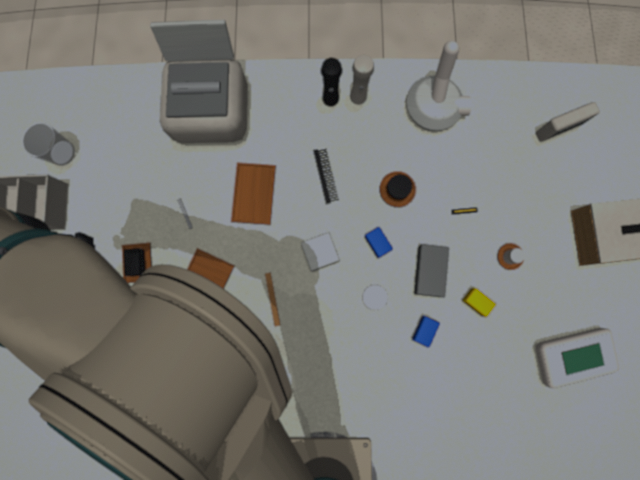

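The jar sits in its dish at (399,187) and the soap case in the short tray at (136,262). The tin at (320,252) and the box at (432,271) have not moved.

```bash
python3 - <<'E'
from h import *
ok=job("tin",(506,4.5),20,.0,.005,(456.5,259),65.2,.085,.066,N=40)
ok=ok and job("box",(463.3,-237),-6.3,.0,.005,(642.7,156),-4.65,.085,.062,N=40)
go(.5,-.15,.23,0,True)
cv2.imwrite("pics/top4.png",ctrl.grab_frame("top"));cv2.imwrite("pics/side4.png",ctrl.grab_frame("side"))
E
```

```text
tin down hit False w 0.0651 f 45.4 w 0.0653 touch True z-off 0.0047 t 50.5
box down hit False w 0.0613 f 44.4 w 0.0614 touch True z-off 0.0046 t 61.1167
```

View pics/side4.png

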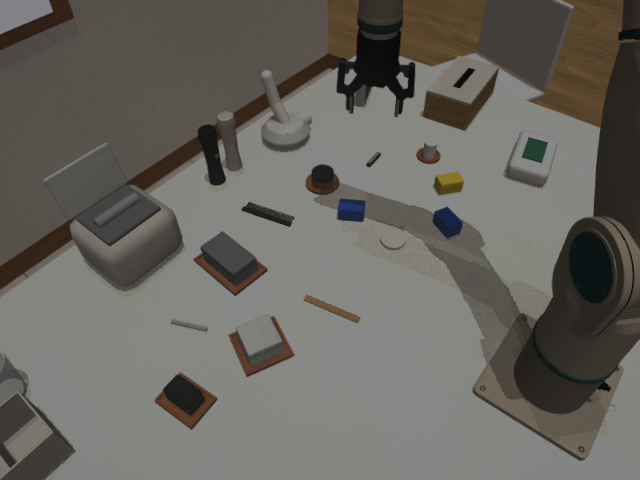

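All five containers sit flat inside their own trays and the gripper is clear of everything. Lying flat inside the rim puts each one within 15 mm of centre, so I hand in the job.

```bash
python3 -c "
from bench import ctrl
print(ctrl.finish_job())"
```

```text
the job is handed in; nothing more can be done
None
```

I took both stacks apart, set all five containers upright in their own trays and dishes, and handed the job in at about 62 s of the 136 s allowed; no verdict came back, and I judged the final placing from the side picture and the touch-down heights.

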